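Pack the shelf-fitting kit into its fitted tray

TASK

Pack the fitted tray for a shelf-fitting job: lay the sanding block, the tape measure, the small roll of electrical tape and the short drill bit each down into its own cut-out in the tray, the measure standing as it stands now. The wooden offcut and the longer drill bit are not part of the kit: leave them where they lie. Let go of everything at the end.

Things in the scene. Friction and masses are not known exactly. Their poses are not given: they have to be found in the camera images.
- sanding_block: Belongs in the kit: brown cork sanding block, 62 x 107 x 29 mm high, lying flat. Origin at the centre of its underside, z up, y along its 107 mm length. Grasp across the 62 mm.
- tape_measure: Belongs in the kit: yellow and black tape measure standing upright, 44 mm thick x 81 mm long x 68 mm high. Origin at the centre of its underside, z up, y along the 81 mm. Grasp across the 44 mm thickness.
- tape_roll: Belongs in the kit: small black roll of electrical tape lying flat, about 60 mm across and 19 mm high. Origin at the centre of its underside, z up (its axis). Grasp across the outside, any way round.
- short_bit: Belongs in the kit: the shorter of the two grey twist drill bits, 75 mm long, 8 mm thick, lying flat. Origin under its middle, z up, y along its length. It does not roll.
- long_bit: Look-alike, stays where it is: the longer drill bit, 107 mm long, 10 mm thick, too long for the drill cut-out. Origin under its middle, z up, y along its length.
- offcut: Look-alike, stays where it is: narrow bare maple offcut, 45 x 100 x 19 mm high, narrower and lower than the sanding block. Origin at the centre of its underside, z up, y along its length.
- insert_block: One of four dark foam inserts, light at the bottom of their cut-outs, set two by two in a shallow blue tray (176 x 260 mm, rim 12 mm high), in any arrangement. Central rectangular cut-out for the sanding block, 72 x 115 mm (long along y), 14 mm deep, floor 10 mm above the origin. Rigid, fixed, 83 x 125 x 24 mm; origin at the centre of its underside (3 mm above the worktop), z up, y along its 125 mm side.
- insert_measure: Dark foam insert with a central rectangular cut-out for the tape measure, 56 x 93 mm (the long way along y), 14 mm deep, floor 10 mm above the origin. Rigid, fixed, 83 x 125 x 24 mm; origin at the centre of its underside (3 mm above the worktop), z up, y along its 125 mm side.
- insert_roll: Dark foam insert with a central round cut-out for the tape roll, 73 mm across, 8 mm deep, floor 16 mm above the origin. Rigid, fixed, 83 x 125 x 24 mm; origin at the centre of its underside (3 mm above the worktop), z up, y along its 125 mm side.
- insert_bit: Dark foam insert with a central slot for the short drill bit, 20 x 88 mm (the long way along y), crossed at its middle by a finger recess 60 mm (along x) x 40 mm; both 6 mm deep, floor 18 mm above the origin. Rigid, fixed, 83 x 125 x 24 mm; origin at the centre of its underside (3 mm above the worktop), z up, y along its 125 mm side.

How it is judged:
At the end, for the whole second after the job is handed in: Each of the four lies at rest on the floor of its own cut-out (underside within 4 mm of it, origin within 8 to 15 mm of the insert's along both sides, upright within 0.12 rad, either way round); offcut and long drill bit are within 30 mm of where they began (x of sanding_block in the frame of insert_block between -0.008 and 0.008 m and y of sanding_block in the frame of insert_block between -0.008 and 0.008 m and z of sanding_block in the frame of insert_block between 0.006 and 0.014 m and angle between each of sanding_block, tape_measure, tape_roll, short_bit's own z axis and vertical below 0.12 rad and linear speed of each of sanding_block, tape_measure, tape_roll, short_bit below 0.02 m/s and x of tape_measure in the frame of insert_measure between -0.009 and 0.009 m and y of tape_measure in the frame of insert_measure between -0.015 and 0.015 m and z of tape_measure in the frame of insert_measure between 0.006 and 0.014 m and x of tape_roll in the frame of insert_roll between -0.009 and 0.009 m and y of tape_roll in the frame of insert_roll between -0.009 and 0.009 m and z of tape_roll in the frame of insert_roll between 0.012 and 0.02 m and x of short_bit in the frame of insert_bit between -0.009 and 0.009 m and y of short_bit in the frame of insert_bit between -0.012 and 0.012 m and z of short_bit in the frame of insert_bit between 0.014 and 0.022 m and distance of each of long_bit, offcut from where it was at the start of the episode below 0.03 m); the robot touches nothing.
It fails at once if a look-alike (offcut or longer drill bit) is lifted or carried off (distance of any of long_bit, offcut from where it was at the start of the episode above 0.04 m).
It also fails if it takes over 109 s, if anything falls off the work surface, if the arm or the gripper's body presses on something with over 40 N, if the wrist force passes 120 N, or if a joint passes its speed limit or range.

ROBOT

A 6-joint arm with a two-finger parallel gripper is mounted at the origin on a cart in front of the work surface, level with it; the furniture and walls round the work are solid. World frame = base frame: x ahead of the robot, y to its left, z up, the work surface at z = 0. Lengths are in m, angles in rad, forces in N, time in s.
With the tool pointing down it reaches from about 0.275 to 0.775 m from the base axis. Payload 14.6 kg.
Tool frame: the origin (TCP) lies at the very end of the fingers, on their centre line; the grasp point (between the pads) lies 19 mm behind it; z points along the fingers, y is the line along which they close (so a half turn about z gives the same grasp; the last joint's range is limited). The gripper opens to 85 mm and grips with 20 to 120 N. Pads are 22 mm wide; open, the fingers measure 114 mm over their backs; the gripper's body (76 mm by 85 mm) begins 54 mm behind the grasp point. The pads swing forward as they close: fully open they stand 13 mm farther back than shut.
Start: joints at [-1.291, 0.263, -0.048, 1.259, 0, 1.415], TCP at [0.221, -0.476, 0.193] pointing down, gripper open.
Joint ranges: [-2.65, 2.65], [-0.89, 1.7], [-1.18, 1.37], [-2.13, 2.11], [-1.35, 1.29], [-3.14, 3.14]. Speed limits (rad/s): [1.89, 1.89, 2.57, 2.79, 3.14, 3.14].

INTERFACE

Orientations are given as a unit quaternion [w, x, y, z].
In Python, from bench import sense, snapshot, camera_params, job_done, boxes_of, trace gives the robot as it stands. The module is installed in compiled form; this text tells all that it offers.
- The arm moves only by the tool jog_arm, never from a script. Its argument "commands" is a list of rows, each an object with "offset": the shift along the tool's x, y, z in mm, a list of three; "dr": the turn, a rotation vector about the tool's x, y, z in rad, a list of three; "gripper": the opening, from -1 (shut) to 1 (fully open). In form: [{"offset": [dx, dy, dz], "dr": [wx, wy, wz], "gripper": gripper}, ...]. A call has 1 to 10 rows; each row is the pose to reach, as a shift and turn from the pose commanded when the call began, along the tool's axes at that moment; what a row does not reach only later rows make up. A row lasts 1/8 s, in which the tool goes at most 62.5 mm and 10.7 degrees, less where a joint would pass 70% of its speed; a pose out of reach is approached as far as the arm can. A call with a gripper value outside its range is refused whole. The fingers move at their own pace and stop on an object; "newtons" is the grip in N (left out, the last holds). Time passes only in rows, so rows that repeat a pose let the fingers close. It gives the time, the measured TCP pose, the force, the opening and the grip force at its end, in the units of the state.
- sense(): the state, without advancing time (a new reading comes with each control period).
- snapshot(name): name is "side" or "top" or "wrist"; returns (picture, depth): 384x512x3 uint8, red, green, blue; 384x512 float32, m along the optical axis (not along the pixel's ray), 0 where there is no reading.
- camera_params(name): a dict with "fx", "fy", "cx", "cy" (pixels), "R" (3x3) and "t" (3): a world point X has camera coordinates R X + t. Camera axes: x right, y down, z forward; pixel columns grow to the right and rows downward; lengths in m; the calibration is good to about 2 mm. The wrist camera is an equidistant fisheye: a pixel r from the principal point sees the ray r / f radians off the axis. A picture is of the moment at which its call begins: read the wrist's pose just before it. camera_params takes no time and is no camera call; for the wrist camera it gives the pose at the moment of the call.
- job_done(): hands the job in; it is judged then, once.
Trained networks look in the newest picture that a camera, given by its name, has taken for a name from the list of things; names that differ only in an ending like _2 or _b are one class to them, and where a whole thing is asked for, a point or a joint stands for the part that bears it (a point fixed in the world has none). Each returns a list of dicts, best first, with "confidence" (0 to 1); they miss things now and then, are a little off and sometimes report something else, mostly with a low value. They report only what shows in the picture. A call takes as long as a camera call.
- boxes_of(name, camera): "centre" ([column, row] in pixels, amid what is visible of it).
- trace(name, camera): "region" (384x512 bool, what is visible of it) and "centre" ([column, row] in pixels, amid what is visible of it).
The state is a dict: "t": time; "q": joint angles; "joint_vel": joint speeds; "tau": joint torques, N m; "position": TCP position; "tool_rot": TCP orientation; "contact_force": force on the tool from outside, world axes, zero at the start; "torque": the same for the moment, N m; "opening": finger opening in m; "grasp_force": force on a finger pad.
Only numpy, scipy, OpenCV 4.12 (cv2) and the standard library are available. Lean on these libraries where they do the work, as an engineer would, in place of code of your own. Each camera call takes 0.05 s, during which the arm holds its last target. There are 200 camera calls.

## Working session

There is one attempt and no reset: what is moved stays moved. The work goes in short steps, Python scripts to look and compute and a tool call to move; the robot and the scene stay as the last step left them, time stands still between calls to the robot, and variables do not carry over. Pictures are saved under pics/ and viewed, at most 17 in all, crops included, and the job is handed in when it is done.

Besides the shell and the picture viewer there is one more tool, called after "Call:" as name(argument=value, ...) on one line, values as JSON. jog_arm: Moves the arm, as the interface text tells. Its arguments: {"type":"object","properties":{"commands":{"type":"array"},"newtons":{"type":"number"}},"required":["commands"]}

```bash
mkdir -p pics
cat > h.py <<'E'
import numpy as np, cv2
from bench import *
def cloud(cam,depth,P=None):
    P=P or camera_params(cam); v,u=np.mgrid[0:384,0:512]
    x=(u-P["cx"])/P["fx"]; y=(v-P["cy"])/P["fy"]
    if cam=="wrist":
        a=(u-P["cx"])/P["fx"]; b=(v-P["cy"])/P["fy"]; r=np.hypot(a,b)+1e-9
        k=np.tan(np.minimum(r,1.5))/r; x=a*k; y=b*k
    C=np.stack([x*depth,y*depth,depth],-1)
    return (C-np.array(P["t"]))@np.array(P["R"])
E
python3 - <<'E'
from h import *
s=sense(); print(s["t"],s["position"],s["tool_rot"],s["opening"])
im={}
N=["sanding_block","tape_measure","tape_roll","short_bit","long_bit","offcut","insert_block","insert_measure","insert_roll","insert_bit"]
for c in ["top","side"]:
    p,d=snapshot(c); im[c]=p; W=cloud(c,d); np.savez(f"{c}.npz",p=p,d=d,W=W)
    print(c,-np.array(camera_params(c)["R"]).T@np.array(camera_params(c)["t"]))
    for n in N:
        for k,t in enumerate(trace(n,c)[:2]):
            m=t["region"]&(d>0)
            if m.sum()<10: continue
            X=W[m]; zt=np.percentile(X[:,2],90)
            T=X[abs(X[:,2]-zt)<.006][:,:2].astype(np.float32)
            r=cv2.minAreaRect(T)
            print(c,n,k,round(t["confidence"],2),np.round(t["centre"]),m.sum(),"ztop",round(float(zt),4),"zmed",np.round(np.median(X[:,2]),4),"rect",np.round(r[0],4),np.round(r[1],4),round(r[2],1))
            if k==0: np.save(f"m_{c}_{n}.npy",t["region"])
    cv2.imwrite(f"pics/{c}0.png",p[:,:,::-1])
E
```

```text
0.0 [ 0.22102226 -0.47586314  0.19233299] [-5.28521039e-04  9.76463964e-01  2.15679957e-01 -6.25756579e-05] 0.08518274853513574
top [0.48726335 0.15372675 1.04048839]
top sanding_block 0 0.74 [156. 170.] 1567 ztop 0.0305 zmed 0.0279 rect [0.561  0.3944] [0.1055 0.0607] 21.0
top sanding_block 1 0.35 [261. 237.] 110 ztop 0.0101 zmed 0.0075 rect [0.4182 0.1613] [0.069  0.0078] 21.3
top tape_measure 0 0.57 [203. 235.] 783 ztop 0.0668 zmed 0.061 rect [0.4283 0.2822] [0.056 0.042] 13.7
top tape_roll 0 0.66 [268. 161.] 448 ztop 0.0209 zmed 0.0184 rect [0.5682 0.1565] [0.0561 0.0557] 1.4
top long_bit 0 0.48 [210. 169.] 202 ztop 0.0111 zmed 0.0084 rect [0.5595 0.279 ] [0.1042 0.011 ] 4.0
top offcut 0 0.57 [152. 226.] 1060 ztop 0.0214 zmed 0.019 rect [0.4379 0.3947] [0.0995 0.0454] 23.8
top offcut 1 0.52 [263. 163.] 457 ztop 0.0209 zmed 0.0183 rect [0.5682 0.1565] [0.0561 0.0557] 1.4
top insert_block 0 0.72 [152. 226.] 1117 ztop 0.0214 zmed 0.0189 rect [0.4381 0.3948] [0.0999 0.0454] 23.8
top insert_block 1 0.66 [336. 173.] 2400 ztop 0.0266 zmed 0.0143 rect [0.5585 0.0037] [0.1242 0.0843] 2.1

[... 828 characters left out ...]
6 ztop 0.0067 zmed 0.0029 rect [0.4155 0.1557] [0.0712 0.0111] 19.5
side long_bit 0 0.64 [261. 172.] 122 ztop 0.0086 zmed 0.0054 rect [0.5594 0.2742] [0.1063 0.0155] 5.1
side offcut 0 0.67 [223. 146.] 339 ztop 0.0186 zmed 0.0163 rect [0.437 0.391] [0.1016 0.0495] 22.6
side insert_block 0 0.7 [270. 233.] 1294 ztop 0.0249 zmed 0.0129 rect [0.5574 0.0006] [0.1253 0.0849] 1.1
side insert_measure 0 0.81 [221. 267.] 2059 ztop 0.0266 zmed 0.0194 rect [ 0.435  -0.0873] [0.1273 0.0897] 2.7
side insert_roll 0 0.82 [275. 267.] 1860 ztop 0.0268 zmed 0.0235 rect [ 0.5607 -0.0845] [0.1261 0.0863] 1.1
side insert_bit 0 0.87 [217. 237.] 1435 ztop 0.0269 zmed 0.0248 rect [ 0.4311 -0.0044] [0.1271 0.0881] 1.6
```

View pics/top0.png

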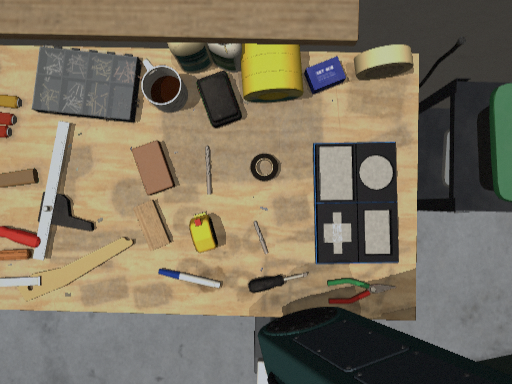

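View pics/side0.png

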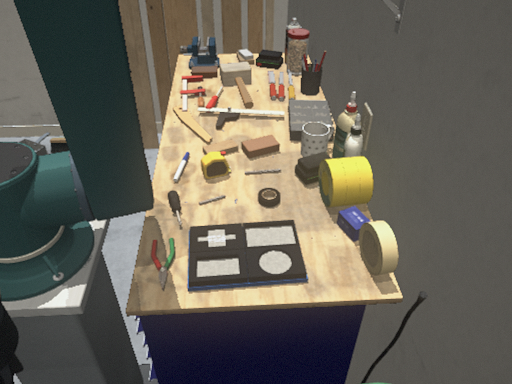

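Top view: kit items are the block (156,167), measure (203,233), roll (264,167) and short bit (261,237). The offcut (152,225) and long bit (208,170) stay put. Tray cut-outs are block (336,172), roll (376,172), bit (335,233) and measure (378,232). The side view agrees. Next I move over the tray for a wrist view.

Call:
jog_arm(commands=[{"offset":[428,-282,-60],"dr":[0,0,0.391],"gripper":1},{"offset":[428,-282,-60],"dr":[0,0,0.391],"gripper":1},{"offset":[428,-282,-60],"dr":[0,0,0.391],"gripper":1},{"offset":[428,-282,-60],"dr":[0,0,0.391],"gripper":1},{"offset":[428,-282,-60],"dr":[0,0,0.391],"gripper":1},{"offset":[428,-282,-60],"dr":[0,0,0.391],"gripper":1},{"offset":[428,-282,-60],"dr":[0,0,0.391],"gripper":1},{"offset":[428,-282,-60],"dr":[0,0,0.391],"gripper":1},{"offset":[428,-282,-60],"dr":[0,0,0.391],"gripper":1},{"offset":[428,-282,-60],"dr":[0,0,0.391],"gripper":1}])

```text
t: 2.35
position: [0.4911, -0.0389, 0.2527]
tool_rot: [-0.0, 1.0, 0.023, 0.0]
contact_force: [-0.8, 0.1, -0.1]
opening: 0.085
grasp_force: 0.0
```

```bash
cat >> h.py <<'E'
from scipy.spatial.transform import Rotation as Ro
def to(p,yawdeg,s=None):
    "offset (mm) and dr for the tool to stand at p, pointing down, tool x at yawdeg"
    s=s or sense(); q=s["tool_rot"]; R0=Ro.from_quat([q[1],q[2],q[3],q[0]])
    a=np.radians(yawdeg)
    R1=Ro.from_matrix(np.array([[np.cos(a),np.sin(a),0],[np.sin(a),-np.cos(a),0],[0,0,-1]]))
    return np.round(1e3*R0.inv().apply(np.array(p)-s["position"]),1),np.round((R0.inv()*R1).as_rotvec(),3)
def yaw(s):
    q=s["tool_rot"]; x=Ro.from_quat([q[1],q[2],q[3],q[0]]).as_matrix()[:,0]; return np.degrees(np.arctan2(x[1],x[0]))
def look(names,cam="wrist",save=None,band=.006):
    s=sense(); P=camera_params(cam); p,d=snapshot(cam); W=cloud(cam,d,P)
    print("t",s["t"],"pos",np.round(s["position"],4),"yaw",round(yaw(s),2))
    for n in names:
        for t in trace(n,cam)[:2]:
            m=t["region"]&(d>0)
            if m.sum()<10: continue
            X=W[m]; zt=np.percentile(X[:,2],90); T=X[abs(X[:,2]-zt)<band][:,:2].astype(np.float32); r=cv2.minAreaRect(T)
            A=cv2.minAreaRect(X[:,:2].astype(np.float32))
            print(n,round(t["confidence"],2),np.round(t["centre"]),m.sum(),"zt",round(float(zt),4),"rect",np.round(r[0],4),np.round(r[1],3),round(r[2],1),"all",np.round(A[0],4),np.round(A[1],3),round(A[2],1))
    if save: cv2.imwrite(f"pics/{save}.png",p[:,:,::-1])
    return p,d,W
E
python3 - <<'E'
from h import *
W=np.load("top.npz")["W"]; print("shelf",W[20,100],W[5,300],W[40,200])
P=camera_params("wrist"); print("cam",-np.array(P["R"]).T@np.array(P["t"]),np.array(P["R"])[2])
p,d,W=look(["insert_block","insert_measure","insert_roll","insert_bit","short_bit","tape_roll"],save="w1")
np.savez("w1.npz",p=p,d=d,W=W)
E
```

```text
shelf [0.65421322 0.30956527 0.60523842] [0.6720094  0.12529058 0.6046017 ] [0.63980043 0.21754981 0.59821694]
cam [ 0.56871899 -0.03641224  0.43366678] [-0.30284926 -0.01414259 -0.95293353]
t 2.35 pos [ 0.4911 -0.0389  0.2527] yaw 2.66
insert_block 0.85 [226. 104.] 5322 zt 0.0263 rect [0.5576 0.0014] [0.123 0.084] 2.0 all [0.5575 0.0027] [0.123 0.086] 2.1
insert_measure 0.83 [285. 192.] 4707 zt 0.0275 rect [ 0.4361 -0.0891] [0.128 0.083] 2.2 all [ 0.4289 -0.0925] [0.143 0.092] 2.5
insert_roll 0.71 [ 13. 116.] 1566 zt 0.0287 rect [0.5594 0.3902] [0.104 0.062] 20.6 all [0.5538 0.4039] [0.105 0.091] 21.5
insert_roll 0.65 [286. 104.] 5316 zt 0.0276 rect [ 0.5613 -0.0843] [0.125 0.083] 2.8 all [ 0.5615 -0.0856] [0.125 0.086] 2.1
short_bit 0.57 [130. 197.] 202 zt 0.0083 rect [0.4173 0.1577] [0.073 0.009] 21.9 all [0.4173 0.1577] [0.073 0.009] 21.9
short_bit 0.54 [ 60. 109.] 299 zt 0.0096 rect [0.5583 0.2741] [0.099 0.009] 4.4 all [0.5581 0.2777] [0.099 0.016] 4.1
tape_roll 0.85 [131. 102.] 1075 zt 0.0191 rect [0.5674 0.1534] [0.06  0.059] 43.6 all [0.5657 0.1569] [0.069 0.063] 85.9
```

View pics/w1.png

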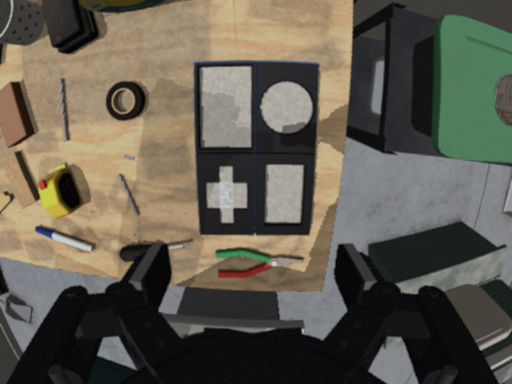

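Run:
```python
from h import *
z=np.load("w1.npz"); W=z["W"]; g=z["p"].astype(float).mean(-1)
m=(W[...,2]>.02)&(W[...,2]<.034)&(W[...,0]>.35)&(W[...,0]<.64)&(W[...,1]>-.15)&(W[...,1]<.06)&(g<90)
m=cv2.morphologyEx(m.astype(np.uint8),cv2.MORPH_OPEN,np.ones((2,2)))
r=cv2.minAreaRect(W[m>0][:,:2].astype(np.float32)); print("tray",r,np.median(W[m>0][:,2]))
box=(W[...,0]>.36)&(W[...,0]<.63)&(W[...,1]>-.14)&(W[...,1]<.05)&(g>110)&(W[...,2]<.027)&(W[...,2]>.006)
n,l,st,_=cv2.connectedComponentsWithStats(box.astype(np.uint8))
for i in range(1,n):
    if st[i,4]>150:
        X=W[l==i]; q=cv2.minAreaRect(X[:,:2].astype(np.float32)); print(st[i],np.round(q[0],4),np.round(q[1],3),round(q[2],1),"z",np.median(X[:,2]))
print(to([.5674,.154,.10],2.5))
```

```text
tray ((0.48934778571128845, -0.046793341636657715), (0.2687157392501831, 0.1790015995502472), 2.2403202056884766) 0.026725241633926654
[ 201   66   50   81 3844] [0.5578 0.0007] [0.114 0.069] 2.6 z 0.013404713595080511
[ 260   82   52   50 1915] [ 0.564  -0.0826] [0.066 0.071] 22.8 z 0.01932948184465213
[ 266  165   37   58 1996] [ 0.4327 -0.0899] [0.09  0.053] 2.7 z 0.01352047958447992
[ 207  167   40   56 1375] [ 0.4296 -0.0047] [0.086 0.058] 2.3 z 0.021531019833324266
(array([  85.4, -191.4,  152.8]), array([ 0.   , -0.   , -0.001]))
```

The wrist heights match the text: foam 26.7 mm, floors 13.4, 19.3, 13.5 and 21.5 mm. I take the roll first.

Call:
jog_arm(commands=[{"offset":[85,-191,153],"dr":[0,0,0],"gripper":1},{"offset":[85,-191,153],"dr":[0,0,0],"gripper":1},{"offset":[85,-191,153],"dr":[0,0,0],"gripper":1},{"offset":[85,-191,153],"dr":[0,0,0],"gripper":1},{"offset":[85,-191,153],"dr":[0,0,0],"gripper":1},{"offset":[85,-191,153],"dr":[0,0,0],"gripper":1},{"offset":[85,-191,153],"dr":[0,0,0],"gripper":1}])

```text
t: 3.58
position: [0.5691, 0.1315, 0.1011]
tool_rot: [-0.008, 0.999, 0.04, 0.0]
contact_force: [-0.8, -0.5, 0.6]
opening: 0.0857
grasp_force: 0.0
```

Run:
```python
from h import *
p,d,W=look(["tape_roll","short_bit","sanding_block","tape_measure"],save="w2")
m=trace("tape_roll","wrist")[0]["region"]
X=W[m&(d>0)]; X=X[abs(X[:,2]-.019)<.004]; c,r=cv2.minEnclosingCircle(X[:,:2].astype(np.float32)); print("circle",c,r)
print(to([c[0],c[1],.004],2.5), yaw(sense()))
```

```text
t 3.575 pos [0.5691 0.1315 0.1011] yaw 4.55
tape_roll 0.91 [228. 200.] 2582 zt 0.019 rect [0.5673 0.1537] [0.059 0.059] 84.8 all [0.5647 0.1562] [0.061 0.067] 32.7
short_bit 0.87 [221. 306.] 276 zt 0.0083 rect [0.4175 0.1578] [0.074 0.007] 21.6 all [0.4175 0.1578] [0.074 0.007] 21.6
sanding_block 0.57 [ 30. 173.] 4033 zt 0.0286 rect [0.5602 0.391 ] [0.104 0.062] 21.5 all [0.5563 0.4064] [0.116 0.094] 22.0
tape_measure 0.63 [108. 273.] 862 zt 0.0502 rect [0.4505 0.2887] [0.006 0.03 ] 13.7 all [0.4889 0.253 ] [0.028 0.222] 44.4
circle (0.566939651966095, 0.15304550528526306) 0.030894272029399872
(array([ -0.3, -19.3,  96.6]), array([-0.017, -0.   ,  0.037])) 4.599218782845873
```

View pics/w2.png

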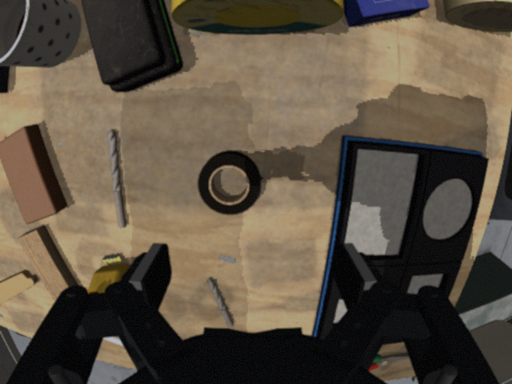

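The wrist view shows the roll at (230,182), measured at (0.567, 0.1533). The arm stopped short of its target, so I correct sideways first and then descend and grip.

Call:
jog_arm(commands=[{"offset":[0,-19.5,30],"dr":[-0.017,0,0.037],"gripper":1},{"offset":[0,-19.5,60],"dr":[-0.017,0,0.037],"gripper":1},{"offset":[0,-19.5,80],"dr":[-0.017,0,0.037],"gripper":1},{"offset":[0,-19.5,96],"dr":[-0.017,0,0.037],"gripper":1},{"offset":[0,-19.5,96.5],"dr":[-0.017,0,0.037],"gripper":1},{"offset":[0,-19.5,96.5],"dr":[-0.017,0,0.037],"gripper":0.2},{"offset":[0,-19.5,96.5],"dr":[-0.017,0,0.037],"gripper":0.2},{"offset":[0,-19.5,96.5],"dr":[-0.017,0,0.037],"gripper":0.2},{"offset":[0,-19.5,96.5],"dr":[-0.017,0,0.037],"gripper":0.2}], newtons=40)

```text
t: 5.0
position: [0.5689, 0.132, 0.0039]
tool_rot: [-0.008, 0.999, 0.04, -0.001]
contact_force: [-0.1, 0.2, 1.1]
opening: 0.0512
grasp_force: 0.0
```

Run:
```python
from h import *
s=sense(); print(yaw(s),s["position"],s["opening"],s["grasp_force"]); p=s["position"]
print(to([p[0],p[1],.09],2.45),to([.562-.567+p[0],-.083-.1533+p[1],.09],2.45))
```

```text
4.583215706635154 [0.56887758 0.13196056 0.00388008] 0.051185197468966936 0.0
(array([ -0.1,  -1.4, -86.1]), array([-0.017,  0.001,  0.037])) (array([-23.9, 233.7, -90. ]), array([-0.017,  0.001,  0.037]))
```

Run:
```python
from h import *
s=sense(); print(np.round(s["q"],3),np.round(s["tau"],1),s["contact_force"])
look(["tape_roll"],save="w3")
look(["tape_roll"],cam="top")
```

```text
[ 0.079  0.479 -0.249  0.843  0.017  3.141] [ -0.  -77.3  32.5   0.    0.1   0. ] [-0.11310478  0.1733573   1.07869402]
t 5.0 pos [0.5689 0.132  0.0039] yaw 4.58
tape_roll 0.79 [227. 210.] 4952 zt 0.0188 rect [0.5688 0.1527] [0.059 0.056] 57.6 all [0.5679 0.1536] [0.06  0.058] 75.6
t 5.1 pos [0.5688 0.1319 0.0038] yaw 4.58
```

View pics/w3.png

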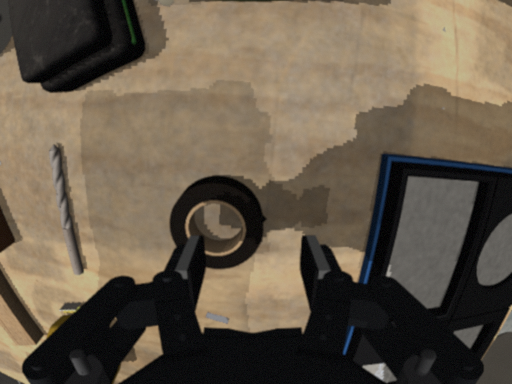

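Joint 6 hit its limit (3.14) and blocked the sideways move, so one finger came down over the roll. The roll shows at (217,222), not moved. I lift and turn the tool half round.

Call:
jog_arm(commands=[{"offset":[0,0,-40],"dr":[0,0,0],"gripper":0.2},{"offset":[0,0,-96],"dr":[0,0,0],"gripper":1},{"offset":[0,0,-96],"dr":[0,0,-1.4],"gripper":1},{"offset":[0,0,-96],"dr":[0,0,-1.4],"gripper":1},{"offset":[0,0,-96],"dr":[0,0,-1.4],"gripper":1},{"offset":[0,0,-96],"dr":[0,0,-1.4],"gripper":1},{"offset":[0,0,-96],"dr":[0,0,-1.4],"gripper":1},{"offset":[0,0,-96],"dr":[0,0,-1.4],"gripper":1},{"offset":[0,0,-96],"dr":[0,0,-1.4],"gripper":1},{"offset":[0,0,-96],"dr":[0,0,-1.4],"gripper":1}])

```text
t: 6.45
position: [0.569, 0.1303, 0.0996]
tool_rot: [-0.007, 0.737, 0.676, 0.005]
contact_force: [0.1, -0.3, -0.8]
opening: 0.0853
grasp_force: 0.0
```

Run:
```python
from h import *
s=sense(); print(yaw(s),s["position"],np.round(s["q"],2)); print(to([.567,.1533,.10],182.5))
```

```text
85.04718109101812 [0.56895443 0.1303316  0.09958521] [ 0.08  0.4  -0.09  1.08  0.02  1.73]
(array([22.7, -3.9, -0. ]), array([ 0.011, -0.015, -1.701]))
```

Fingers now close along x, which suits a round roll, so I take it like this.

Call:
jog_arm(commands=[{"offset":[22.7,-3.9,0],"dr":[-0.003,-0.017,-0.13],"gripper":1},{"offset":[22.7,-3.9,20],"dr":[-0.003,-0.017,-0.13],"gripper":1},{"offset":[22.7,-3.9,60],"dr":[-0.003,-0.017,-0.13],"gripper":1},{"offset":[22.7,-3.9,90],"dr":[-0.003,-0.017,-0.13],"gripper":1},{"offset":[22.7,-3.9,95.5],"dr":[-0.003,-0.017,-0.13],"gripper":1},{"offset":[22.7,-3.9,95.5],"dr":[-0.003,-0.017,-0.13],"gripper":1},{"offset":[22.7,-3.9,95.5],"dr":[-0.003,-0.017,-0.13],"gripper":0.2},{"offset":[22.7,-3.9,95.5],"dr":[-0.003,-0.017,-0.13],"gripper":0.2},{"offset":[22.7,-3.9,95.5],"dr":[-0.003,-0.017,-0.13],"gripper":0.2},{"offset":[22.7,-3.9,95.5],"dr":[-0.003,-0.017,-0.13],"gripper":0.2}], newtons=40)

```text
t: 7.7
position: [0.567, 0.1549, 0.0047]
tool_rot: [0.0, 0.693, 0.721, 0.0]
contact_force: [-0.1, -0.2, -0.4]
opening: 0.0513
grasp_force: 0.0
```

Run:
```python
from h import *
s=sense(); print(yaw(s),s["position"],np.round(s["q"],2),s["opening"],s["grasp_force"]); p=s["position"]
print(to([p[0],p[1],.08],92.5), to([.562,-.083+p[1]-.1533,.08],92.5), to([.562,-.083+p[1]-.1533,.0245],92.5))
```

```text
92.24361583337047 [0.56702278 0.15489695 0.00471938] [ 0.13  0.48 -0.24  0.85 -0.    1.66] 0.051305610012232904 0.0
(array([ -0. ,   0. , -75.3]), array([ 0.001,  0.   , -0.004])) (array([-235.9,  -14.2,  -75.2]), array([ 0.001,  0.   , -0.004])) (array([-235.9,  -14.3,  -19.7]), array([ 0.001,  0.   , -0.004]))
```

Run:
```python
from h import *
p,d,W=look(["tape_roll"],save="w4")
look(["tape_roll"],cam="side")
p,d=snapshot("side"); cv2.imwrite("pics/s4.png",cv2.resize(p[150:250,200:330],None,fx=5,fy=5)[:,:,::-1])
```

```text
t 7.7 pos [0.567  0.1549 0.0047] yaw 92.24
tape_roll 0.57 [248. 243.] 5545 zt 0.0189 rect [0.5673 0.1543] [0.059 0.059] 44.0 all [0.5656 0.1532] [0.062 0.061] 1.4
t 7.8 pos [0.567  0.1549 0.0046] yaw 92.25
tape_roll 0.61 [272. 198.] 371 zt 0.018 rect [0.5665 0.1524] [0.059 0.058] 84.5 all [0.567  0.1514] [0.059 0.059] 59.4
```

View pics/s4.png

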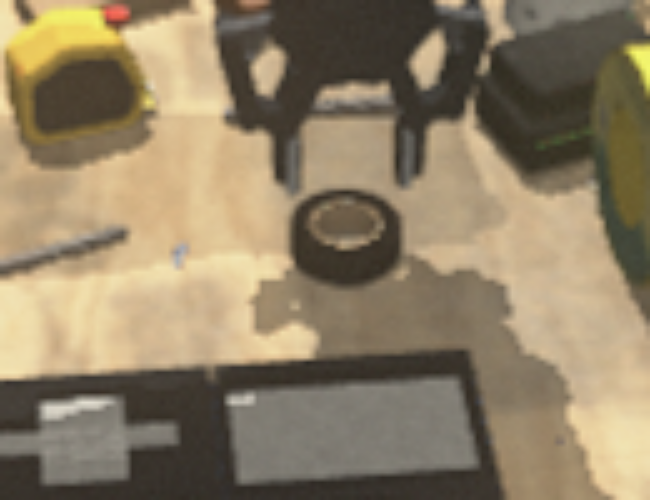

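View pics/w4.png

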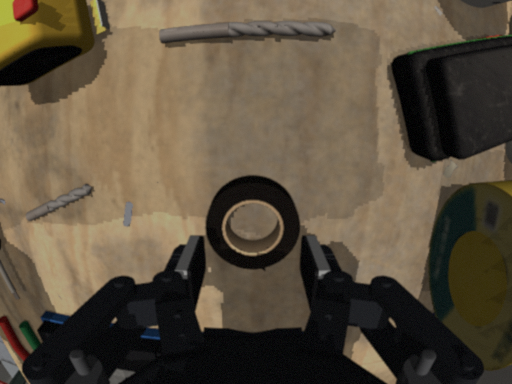

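Run:
```python
from h import *
s=sense(); print(s["position"])
p,d=snapshot("side"); W=cloud("side",d)
for u in (257,258,259,280,281,282):
    for v in range(176,192,2): print(u,v,np.round(W[v,u],3),p[v,u])
p,d=snapshot("top"); W=cloud("top",d); m=(W[...,2]>.022)&(W[...,2]<.05)&(abs(W[...,0]-.567)<.07)&(abs(W[...,1]-.154)<.06)
print(m.sum(),np.round(W[m][::max(1,m.sum()//10)],3))
```

```text
[0.56695129 0.15492222 0.00453178]
257 176 [0.533 0.138 0.093] [68 60 49]
257 178 [0.534 0.143 0.082] [79 73 65]
257 180 [0.534 0.147 0.073] [88 85 77]
257 182 [0.534 0.147 0.066] [91 87 78]
257 184 [0.534 0.146 0.06 ] [88 85 75]
257 186 [0.534 0.144 0.055] [98 93 84]
257 188 [ 0.538  0.205 -0.001] [146 134 113]
257 190 [ 0.538  0.198 -0.002] [188 166 134]
258 176 [0.536 0.143 0.089] [62 56 47]
258 178 [0.536 0.143 0.082] [105 102  95]
258 180 [0.536 0.143 0.076] [107 105  99]
258 182 [0.536 0.141 0.07 ] [108 105 100]
258 184 [0.536 0.14  0.065] [108 105  99]
258 186 [0.536 0.144 0.055] [107 104  98]
258 188 [0.537 0.145 0.048] [117 112 102]
258 190 [0.54  0.195 0.   ] [180 161 132]
259 176 [0.539 0.141 0.09 ] [89 81 66]
259 178 [0.539 0.14  0.084] [107 101  92]
259 180 [0.539 0.141 0.077] [90 85 77]
259 182 [0.539 0.142 0.069] [98 92 83]
259 184 [0.539 0.143 0.063] [105  98  88]
259 186 [0.539 0.143 0.056] [107  99  91]
259 188 [0.539 0.14  0.051] [131 121 104]
259 190 [ 0.543  0.197 -0.002] [157 140 116]
280 176 [0.593 0.149 0.082] [78 72 66]
280 178 [0.593 0.147 0.076] [69 67 59]

[... 213 characters left out ...]
601  0.194 -0.002] [176 155 124]
281 176 [0.595 0.148 0.082] [95 93 87]
281 178 [0.595 0.145 0.078] [100  98  92]
281 180 [0.596 0.147 0.07 ] [101  97  91]
281 182 [0.596 0.146 0.064] [108 107 102]
281 184 [0.596 0.144 0.059] [105 103  98]
281 186 [0.596 0.144 0.053] [108 104  97]
281 188 [0.604 0.199 0.001] [185 162 133]
281 190 [ 0.604  0.195 -0.002] [178 157 127]
282 176 [0.597 0.145 0.084] [73 69 61]
282 178 [0.597 0.141 0.081] [93 90 84]
282 180 [0.598 0.144 0.072] [90 87 82]
282 182 [0.598 0.144 0.066] [89 85 78]
282 184 [0.599 0.146 0.057] [83 80 75]
282 186 [0.599 0.143 0.053] [154 141 117]
282 188 [ 0.607  0.202 -0.001] [187 165 134]
282 190 [ 0.606  0.195 -0.003] [178 156 127]
0 []
```

Run:
```python
from h import *
s=sense(); P=camera_params("wrist"); p,d=snapshot("wrist"); W=cloud("wrist",d,P)
C=-np.array(P["R"]).T@np.array(P["t"]); print(s["position"],"cam",C, C-s["position"])
for v,u in [(240,188),(240,196),(245,190),(260,185),(240,312),(250,315),(260,320)]: print(v,u,np.round(W[v,u],3),round(float(d[v,u]),3))
```

```text
[0.56693259 0.15490456 0.0045012 ] cam [0.56408775 0.23138642 0.18546147] [-0.00284484  0.07648187  0.18096027]
240 188 [0.535 0.164 0.057] 0.142
240 196 [0.539 0.164 0.056] 0.144
245 190 [0.537 0.164 0.062] 0.138
260 185 [0.537 0.164 0.075] 0.125
240 312 [0.596 0.166 0.056] 0.143
250 315 [0.596 0.166 0.066] 0.134
260 320 [0.596 0.166 0.075] 0.125
```

Side and wrist depth agree that the fingertips really stand about 45 mm above the reported TCP (tips at z 0.05, TCP 0.0045). I allow for that, open, and go down 40 mm.

Call:
jog_arm(commands=[{"offset":[-1,0,0],"dr":[0,0,0],"gripper":1},{"offset":[-1,0,0],"dr":[0,0,0],"gripper":1},{"offset":[-1,0,0],"dr":[0,0,0],"gripper":1},{"offset":[-1,0,20],"dr":[0,0,0],"gripper":1},{"offset":[-1,0,32],"dr":[0,0,0],"gripper":1},{"offset":[-1,0,40],"dr":[0,0,0],"gripper":1},{"offset":[-1,0,40],"dr":[0,0,0],"gripper":0.2},{"offset":[-1,0,40],"dr":[0,0,0],"gripper":0.2},{"offset":[-1,0,40],"dr":[0,0,0],"gripper":0.2},{"offset":[-1,0,40],"dr":[0,0,0],"gripper":0.2}], newtons=40)

```text
t: 9.35
position: [0.5673, 0.1539, -0.0348]
tool_rot: [0.0, 0.693, 0.721, 0.0]
contact_force: [-2.7, -0.8, 7.2]
opening: 0.0577
grasp_force: 43.0
```

Run:
```python
from h import *
s=sense(); print(yaw(s),s["position"],s["opening"],s["grasp_force"],s["contact_force"]); 
p,d=snapshot("side"); W=cloud("side",d)
for u in (256,257,258,259): print([tuple(np.round(W[v,u],3)) for v in range(190,206,2)])
p=s["position"]
print(to([p[0],p[1],.08],92.5), to([.562-.567+p[0],-.083+p[1]-.1535,.08],92.5))
```

```text
92.24739327371461 [ 0.56727958  0.15393543 -0.03477657] 0.057655834503222814 43.00818217903725 [-2.74645427 -0.83762947  7.21610318]
[(np.float64(0.531), np.float64(0.142), np.float64(0.044)), (np.float64(0.532), np.float64(0.147), np.float64(0.033)), (np.float64(0.532), np.float64(0.144), np.float64(0.028)), (np.float64(0.532), np.float64(0.146), np.float64(0.02)), (np.float64(0.532), np.float64(0.146), np.float64(0.013)), (np.float64(0.532), np.float64(0.152), np.float64(0.001)), (np.float64(0.532), np.float64(0.147), np.float64(-0.001)), (np.float64(0.531), np.float64(0.138), np.float64(-0.001))]
[(np.float64(0.534), np.float64(0.142), np.float64(0.043)), (np.float64(0.534), np.float64(0.142), np.float64(0.037)), (np.float64(0.534), np.float64(0.144), np.float64(0.028)), (np.float64(0.534), np.float64(0.141), np.float64(0.024)), (np.float64(0.534), np.float64(0.142), np.float64(0.017)), (np.float64(0.534), np.float64(0.139), np.float64(0.012)), (np.float64(0.534), np.float64(0.147), np.float64(-0.001)), (np.float64(0.534), np.float64(0.139), np.float64(-0.002))]
[(np.float64(0.536
[... 368 characters left out ...]
146), np.float64(-0.001)), (np.float64(0.537), np.float64(0.139), np.float64(-0.002))]
[(np.float64(0.543), np.float64(0.197), np.float64(-0.002)), (np.float64(0.541), np.float64(0.167), np.float64(0.016)), (np.float64(0.54), np.float64(0.158), np.float64(0.017)), (np.float64(0.54), np.float64(0.151), np.float64(0.015)), (np.float64(0.54), np.float64(0.146), np.float64(0.013)), (np.float64(0.539), np.float64(0.143), np.float64(0.009)), (np.float64(0.54), np.float64(0.144), np.float64(0.0)), (np.float64(0.539), np.float64(0.14), np.float64(-0.003))]
(array([-0.000e+00,  1.000e-01, -1.148e+02]), array([ 0.001,  0.   , -0.004])) (array([-236.1,  -14.1, -114.7]), array([ 0.001,  0.   , -0.004]))
```

The roll is held (57.7 mm, 43 N). Now I lift and carry it over the round cut-out.

Call:
jog_arm(commands=[{"offset":[0,0,-45],"dr":[0,0,0],"gripper":0.2},{"offset":[-40,-2,-60],"dr":[0,0,0],"gripper":0.2},{"offset":[-100,-6,-60],"dr":[0,0,0],"gripper":0.2},{"offset":[-160,-10,-60],"dr":[0,0,0],"gripper":0.2},{"offset":[-215,-13,-60],"dr":[0,0,0],"gripper":0.2},{"offset":[-236.2,-14.5,-60],"dr":[0,0,0],"gripper":0.2},{"offset":[-236.2,-14.5,-60],"dr":[0,0,0],"gripper":0.2},{"offset":[-236.2,-14.5,-60],"dr":[0,0,0],"gripper":0.2},{"offset":[-236.2,-14.5,-60],"dr":[0,0,0],"gripper":0.2}])

```text
t: 10.52
position: [0.5618, -0.0814, 0.0246]
tool_rot: [0.0, 0.693, 0.721, 0.0]
contact_force: [0.0, -0.2, -0.2]
opening: 0.0573
grasp_force: 43.5
```

Run:
```python
from h import *
s=sense(); print(yaw(s),s["position"],s["opening"],s["grasp_force"],s["contact_force"])
p,d,W=look(["tape_roll","insert_roll","insert_bit","insert_measure","insert_block"],save="w5")
print(to([.562,-.0827,-.015],yaw(s)))
```

```text
92.33752162993767 [ 0.56179089 -0.08136548  0.02463401] 0.057297993793781934 43.484202443760296 [ 0.02164535 -0.20030619 -0.19719872]
t 10.525 pos [ 0.5618 -0.0814  0.0246] yaw 92.34
insert_roll 0.77 [252. 190.] 13275 zt 0.0275 rect [ 0.5601 -0.0804] [0.128 0.08 ] 0.8 all [ 0.5601 -0.0805] [0.128 0.08 ] 0.8
insert_bit 0.85 [ 81. 102.] 16833 zt 0.0276 rect [ 0.4316 -0.004 ] [0.129 0.083] 2.6 all [ 0.4178 -0.0012] [0.155 0.092] 1.8
insert_measure 0.92 [ 93. 209.] 14266 zt 0.0273 rect [ 0.4351 -0.0877] [0.128 0.086] 2.4 all [ 0.4212 -0.0975] [0.157 0.105] 2.4
insert_block 0.72 [251.  91.] 26954 zt 0.0266 rect [0.557  0.0014] [0.127 0.084] 2.4 all [0.5613 0.0052] [0.135 0.093] 1.3
(array([-0.3,  0.2, 39.6]), array([ 0.   ,  0.   , -0.001]))
```

View pics/w5.png

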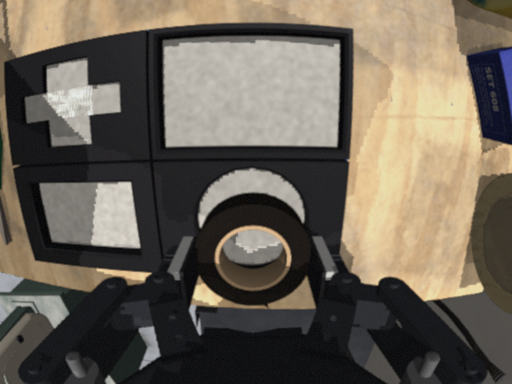

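The roll hangs level over its cut-out, at (250,245). I lower it, let go and rise.

Call:
jog_arm(commands=[{"offset":[0,0,25],"dr":[0,0,0],"gripper":0.2},{"offset":[0,0,38],"dr":[0,0,0],"gripper":0.2},{"offset":[0,0,39.6],"dr":[0,0,0],"gripper":0.2},{"offset":[0,0,39.6],"dr":[0,0,0],"gripper":0.2},{"offset":[0,0,39.6],"dr":[0,0,0],"gripper":0.6},{"offset":[0,0,39.6],"dr":[0,0,0],"gripper":0.7},{"offset":[0,0,39.6],"dr":[0,0,0],"gripper":0.8},{"offset":[0,0,-20],"dr":[0,0,0],"gripper":0.8},{"offset":[0,0,-60],"dr":[0,0,0],"gripper":0.8},{"offset":[0,0,-60],"dr":[0,0,0],"gripper":0.8}])

```text
t: 12.08
position: [0.5635, -0.0832, 0.0875]
tool_rot: [0.003, 0.693, 0.721, 0.001]
contact_force: [-0.2, -0.3, -0.6]
opening: 0.077
grasp_force: 0.0
```

Run:
```python
from h import *
s=sense(); print(yaw(s),s["position"],s["opening"],s["q"])
p,d,W=look(["tape_roll"])
look(["tape_roll"],"side")
print(to([.4174,.1578,.09],201.5))
```

```text
92.24676032667378 [ 0.56348855 -0.08316837  0.08753386] 0.07696684031162267 [-2.89436505e-01  3.85195606e-01 -1.57935431e-01  1.02206387e+00
 -2.54491512e-04  1.24214040e+00]
t 12.075 pos [ 0.5635 -0.0832  0.0875] yaw 92.25
tape_roll 0.94 [252. 209.] 3202 zt 0.0379 rect [ 0.5626 -0.0826] [0.059 0.059] 52.8 all [ 0.5613 -0.086 ] [0.067 0.06 ] 70.9
t 12.175 pos [ 0.5617 -0.0826  0.0844] yaw 92.25
tape_roll 0.77 [279. 264.] 572 zt 0.0371 rect [ 0.5622 -0.0842] [0.061 0.057] 86.0 all [ 0.5635 -0.0828] [0.065 0.064] 89.6
(array([ 245.7, -134.2,   -6.2]), array([-1.000e-03, -1.000e-03, -1.907e+00]))
```

The roll is seated (top at 38 mm). Next, the short bit.

Call:
jog_arm(commands=[{"offset":[40,-20,-6],"dr":[0,0,-1.907],"gripper":-0.2},{"offset":[100,-55,-6],"dr":[0,0,-1.907],"gripper":-0.2},{"offset":[150,-82,-6],"dr":[0,0,-1.907],"gripper":-0.2},{"offset":[200,-109,-6],"dr":[0,0,-1.907],"gripper":-0.2},{"offset":[245.7,-134,-6],"dr":[0,0,-1.907],"gripper":-0.2},{"offset":[245.7,-134,-6],"dr":[0,0,-1.907],"gripper":-0.2},{"offset":[245.7,-134,-6],"dr":[0,0,-1.907],"gripper":-0.2},{"offset":[245.7,-134,-6],"dr":[0,0,-1.907],"gripper":-0.2},{"offset":[245.7,-134,-6],"dr":[0,0,-1.907],"gripper":-0.2},{"offset":[245.7,-134,-6],"dr":[0,0,-1.907],"gripper":-0.2}])

```text
t: 13.52
position: [0.4175, 0.1575, 0.0895]
tool_rot: [-0.001, -0.174, 0.985, -0.0]
contact_force: [-0.1, 0.3, 0.3]
opening: 0.0345
grasp_force: 0.0
```

Run:
```python
from h import *
p,d,W=look(["short_bit","tape_measure","sanding_block"],save="w6")
s=sense(); print(yaw(s),s["position"],s["opening"],np.round(s["q"],2))
print(to([.4174,.1578,-.0385],201.6))
```

```text
t 13.525 pos [0.4175 0.1575 0.0895] yaw -159.97
short_bit 0.97 [256. 182.] 636 zt 0.0085 rect [0.4164 0.1586] [0.075 0.008] 22.1 all [0.4164 0.1585] [0.075 0.008] 22.2
tape_measure 0.89 [374. 236.] 4628 zt 0.065 rect [0.4241 0.2795] [0.047 0.043] 18.1 all [0.4173 0.2828] [0.165 0.083] 47.1
sanding_block 0.8 [368. 361.] 306 zt 0.0283 rect [0.5692 0.3706] [0.108 0.026] 35.9 all [0.4971 0.3025] [0.308 0.04 ] 43.1
-160.59229766786092 [0.41781092 0.15750559 0.08988797] 0.034179971326751164 [ 0.18  0.19 -0.44  0.94 -0.   -0.16]
(array([  0.2,   0.4, 128.4]), array([-0.   , -0.001, -0.038]))
```

View pics/w6.png

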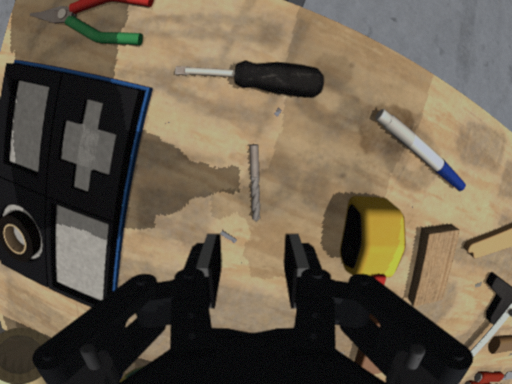

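The short bit shows at (255,182), clear of everything. I go down and grip it.

Call:
jog_arm(commands=[{"offset":[0.6,1.1,40],"dr":[0,0,-0.045],"gripper":-0.2},{"offset":[0.6,1.1,90],"dr":[0,0,-0.045],"gripper":-0.2},{"offset":[0.6,1.1,115],"dr":[0,0,-0.045],"gripper":-0.2},{"offset":[0.6,1.1,124],"dr":[0,0,-0.045],"gripper":-0.2},{"offset":[0.6,1.1,126.4],"dr":[0,0,-0.045],"gripper":-0.2},{"offset":[0.6,1.1,126.4],"dr":[0,0,-0.045],"gripper":-1},{"offset":[0.6,1.1,126.4],"dr":[0,0,-0.045],"gripper":-1},{"offset":[0.6,1.1,126.4],"dr":[0,0,-0.045],"gripper":-1},{"offset":[0.6,1.1,126.4],"dr":[0,0,-0.045],"gripper":-1}], newtons=40)

```text
t: 14.85
position: [0.418, 0.1585, -0.035]
tool_rot: [0.001, -0.193, 0.981, -0.0]
contact_force: [-1.4, 0.3, 6.6]
opening: 0.0063
grasp_force: 39.6
```

Run:
```python
from h import *
s=sense(); print(yaw(s),s["position"],s["opening"],s["grasp_force"],s["contact_force"])
print(to([s["position"][0],s["position"][1],.03],yaw(s)))
R=lambda a:np.array([[np.cos(a),-np.sin(a)],[np.sin(a),np.cos(a)]])
a=np.radians(182.45-(yaw(s)%360)); t=np.array([.431,-.0042])-R(a)@(np.array([.4167,.1585])-s["position"][:2])
print(t,to([*t,.03],182.45))
```

```text
-157.7669799745832 [ 0.41802966  0.15850264 -0.03503683] 0.006345709436103482 39.61312115192413 [-1.43784819  0.28906354  6.6307941 ]
(array([ -0.1,  -0.1, -65. ]), array([-0.001,  0.002, -0.   ]))
[ 0.43225208 -0.00464755] (array([  48.4, -156.5,  -65. ]), array([-0.001,  0.002,  0.345]))
```

Call:
jog_arm(commands=[{"offset":[0,0,-40],"dr":[0,0,0],"gripper":-1},{"offset":[0,0,-65],"dr":[0,0,0],"gripper":-1},{"offset":[20,-55,-65],"dr":[0,0,0.17],"gripper":-1},{"offset":[35,-110,-65],"dr":[0,0,0.3],"gripper":-1},{"offset":[48.4,-156.5,-65],"dr":[0,0,0.345],"gripper":-1},{"offset":[48.4,-156.5,-65],"dr":[0,0,0.345],"gripper":-1},{"offset":[48.4,-156.5,-65],"dr":[0,0,0.345],"gripper":-1},{"offset":[48.4,-156.5,-65],"dr":[0,0,0.345],"gripper":-1}])

```text
t: 15.85
position: [0.4317, -0.0038, 0.0293]
tool_rot: [0.0, -0.023, 1.0, -0.0]
contact_force: [-0.1, 0.4, 0.0]
opening: 0.0065
grasp_force: 39.2
```

Run:
```python
from h import *
s=sense(); print(yaw(s),s["position"],s["opening"],s["grasp_force"])
p,d,W=look(["short_bit","insert_bit"],save="w7")
s=sense();print(to([.4322,-.0046,-.0125],182.45))
```

```text
-177.42128745465908 [ 0.43165093 -0.003822    0.02931258] 0.0064987206977688535 39.24109876155853
t 15.85 pos [ 0.4317 -0.0038  0.0293] yaw -177.42
insert_bit 0.75 [258. 178.] 15797 zt 0.0275 rect [ 0.4251 -0.0046] [0.115 0.085] 2.7 all [ 0.4324 -0.0018] [0.13  0.093] 1.8
(array([-0.5, -0.6, 41.7]), array([-0.   ,  0.   ,  0.002]))
```

View pics/w7.png

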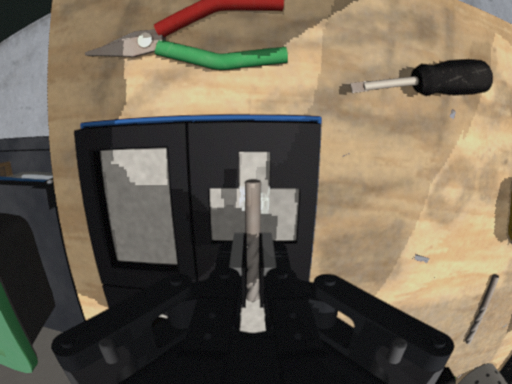

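The bit is held level over its slot (252,190 to 252,300). I lower it and let go.

Call:
jog_arm(commands=[{"offset":[-0.5,-0.6,25],"dr":[0,0,0],"gripper":-1},{"offset":[-0.5,-0.6,40],"dr":[0,0,0],"gripper":-1},{"offset":[-0.5,-0.6,42],"dr":[0,0,0],"gripper":-1},{"offset":[-0.5,-0.6,42],"dr":[0,0,0],"gripper":-1},{"offset":[-0.5,-0.6,42],"dr":[0,0,0],"gripper":-0.7},{"offset":[-0.5,-0.6,42],"dr":[0,0,0],"gripper":-0.65},{"offset":[-0.5,-0.6,20],"dr":[0,0,0],"gripper":-0.65},{"offset":[-0.5,-0.6,-40],"dr":[0,0,0],"gripper":-0.65},{"offset":[-0.5,-0.6,-65],"dr":[0,0,0],"gripper":1},{"offset":[-0.5,-0.6,-65],"dr":[0,0,0],"gripper":1}])

```text
t: 17.25
position: [0.4335, -0.0056, 0.0959]
tool_rot: [0.002, -0.022, 1.0, -0.001]
contact_force: [0.9, 0.4, -0.7]
opening: 0.0505
grasp_force: 0.0
```

Run:
```python
from h import *
look(["short_bit"],"wrist",save="w8"); look(["short_bit"],"top")
look(["sanding_block"],"top")
s=sense();print(to([.5598,.392,.10],201.3))
```

```text
t 17.25 pos [ 0.4335 -0.0056  0.0959] yaw -177.51
short_bit 0.94 [253. 185.] 596 zt 0.0295 rect [ 0.4308 -0.0062] [0.072 0.007] 2.8 all [ 0.4308 -0.0062] [0.072 0.007] 2.9
t 17.35 pos [ 0.4321 -0.0053  0.0938] yaw -177.52
short_bit 0.4 [341. 222.] 48 zt 0.0299 rect [ 0.4549 -0.0013] [0.025 0.006] 0.4 all [ 0.455  -0.0028] [0.009 0.025] 89.9
t 17.45 pos [ 0.4316 -0.0052  0.0932] yaw -177.52
sanding_block 0.56 [156. 168.] 1506 zt 0.0308 rect [0.5609 0.3944] [0.104 0.06 ] 20.8 all [0.5636 0.3951] [0.112 0.06 ] 21.4
(array([-145.2,  391.3,   -6.8]), array([ 0.   , -0.001, -0.328]))
```

The bit is seated (top 29.5 mm, centred). Next, the sanding block.

Call:
jog_arm(commands=[{"offset":[-145,390.5,-7],"dr":[0,0,-0.328],"gripper":1},{"offset":[-145,390.5,-7],"dr":[0,0,-0.328],"gripper":1},{"offset":[-145,390.5,-7],"dr":[0,0,-0.328],"gripper":1},{"offset":[-145,390.5,-7],"dr":[0,0,-0.328],"gripper":1},{"offset":[-145,390.5,-7],"dr":[0,0,-0.328],"gripper":1},{"offset":[-145,390.5,-7],"dr":[0,0,-0.328],"gripper":1},{"offset":[-145,390.5,-7],"dr":[0,0,-0.328],"gripper":1},{"offset":[-145,390.5,-7],"dr":[0,0,-0.328],"gripper":1},{"offset":[-145,390.5,-7],"dr":[0,0,-0.328],"gripper":1},{"offset":[-145,390.5,-7],"dr":[0,0,-0.328],"gripper":1}])

```text
t: 18.8
position: [0.56, 0.39, 0.1011]
tool_rot: [-0.0, -0.184, 0.983, -0.0]
contact_force: [-0.9, 0.1, 0.6]
opening: 0.0852
grasp_force: 0.0
```

Run:
```python
from h import *
p,d,W=look(["sanding_block","offcut","tape_measure"],save="w9")
s=sense(); print(s["position"],np.round(s["q"],2)); print(to([.5600,.3912,-.025],201.3))
```

```text
t 18.8 pos [0.56   0.39   0.1011] yaw -158.78
sanding_block 0.55 [256. 181.] 7343 zt 0.0287 rect [0.5594 0.3919] [0.104 0.061] 21.2 all [0.5598 0.3908] [0.104 0.063] 21.1
offcut 0.59 [307.  62.] 5565 zt 0.0198 rect [0.4367 0.3924] [0.1   0.046] 23.8 all [0.4356 0.395 ] [0.1   0.052] 24.4
tape_measure 0.79 [187.  16.] 2735 zt 0.0661 rect [0.4436 0.285 ] [0.023 0.04 ] 15.2 all [0.4437 0.2773] [0.053 0.065] 21.9
[0.56024818 0.39051238 0.10134631] [ 0.49  0.57  0.21  1.21 -0.    0.12]
(array([  0. ,   0.8, 126.3]), array([-0.   ,  0.   , -0.001]))
```

View pics/w9.png

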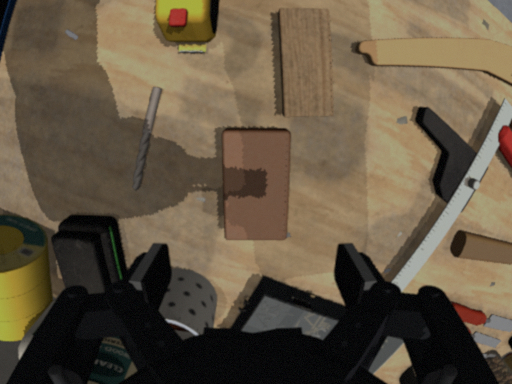

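The block is at (256,183), and the offcut (305,60) is clear of the fingers. I descend and grip.

Call:
jog_arm(commands=[{"offset":[0.3,1.3,50],"dr":[0,0,0],"gripper":1},{"offset":[0.3,1.3,100],"dr":[0,0,0],"gripper":1},{"offset":[0.3,1.3,125],"dr":[0,0,0],"gripper":1},{"offset":[0.3,1.3,130],"dr":[0,0,0],"gripper":1},{"offset":[0.3,1.3,130],"dr":[0,0,0],"gripper":1},{"offset":[0.3,1.3,130],"dr":[0,0,0],"gripper":0.2},{"offset":[0.3,1.3,130],"dr":[0,0,0],"gripper":0.2},{"offset":[0.3,1.3,130],"dr":[0,0,0],"gripper":0.2},{"offset":[0.3,1.3,130],"dr":[0,0,0],"gripper":0.2}], newtons=50)

```text
t: 20.12
position: [0.5602, 0.3925, -0.0274]
tool_rot: [0.001, -0.185, 0.983, 0.0]
contact_force: [-1.7, -1.0, 8.7]
opening: 0.0592
grasp_force: 54.0
```

Run:
```python
from h import *
s=sense(); print(yaw(s),s["position"],s["opening"],s["grasp_force"],s["contact_force"])
R=lambda a:np.array([[np.cos(a),-np.sin(a)],[np.sin(a),np.cos(a)]])
a=np.radians(182.45-(yaw(s)%360)); t=np.array([.5575,.0012])-R(a)@(np.array([.5597,.3915])-s["position"][:2])
print(t,to([*t,.045],182.45))
```

```text
-158.72473868197645 [ 0.56022835  0.39249173 -0.02736757] 0.05916538480221639 54.03990626335144 [-1.6758495  -0.95708246  8.65924594]
[0.5583201  0.00196819] (array([ 143.3, -363.2,  -72.6]), array([0.   , 0.002, 0.329]))
```

Call:
jog_arm(commands=[{"offset":[0,0,-50],"dr":[0,0,0],"gripper":0.2},{"offset":[10,-40,-72],"dr":[0,0,0.05],"gripper":0.2},{"offset":[143.3,-363.5,-72],"dr":[0,0,0.329],"gripper":0.2},{"offset":[143.3,-363.5,-72],"dr":[0,0,0.329],"gripper":0.2},{"offset":[143.3,-363.5,-72],"dr":[0,0,0.329],"gripper":0.2},{"offset":[143.3,-363.5,-72],"dr":[0,0,0.329],"gripper":0.2},{"offset":[143.3,-363.5,-72],"dr":[0,0,0.329],"gripper":0.2},{"offset":[143.3,-363.5,-72],"dr":[0,0,0.329],"gripper":0.2},{"offset":[143.3,-363.5,-72],"dr":[0,0,0.329],"gripper":0.2},{"offset":[143.3,-363.5,-72],"dr":[0,0,0.329],"gripper":0.2}])

```text
t: 21.38
position: [0.558, 0.0018, 0.0436]
tool_rot: [0.0, -0.021, 1.0, -0.0]
contact_force: [0.0, 0.0, -1.4]
opening: 0.0588
grasp_force: 55.0
```

Run:
```python
from h import *
p,d,W=look(["sanding_block","insert_block"],save="w10")
look(["sanding_block"],"top")
s=sense(); print(yaw(s),s["position"],s["opening"],s["grasp_force"])
print(to([.5583,.0016,-.0135],182.45))
```

```text
t 21.375 pos [0.558  0.0018 0.0436] yaw -177.58
sanding_block 0.93 [253. 231.] 21894 zt 0.0995 rect [0.5555 0.0006] [0.101 0.06 ] 2.3 all [0.5893 0.0025] [0.17  0.106] 2.0
insert_block 0.58 [254. 132.] 3309 zt 0.0271 rect [ 0.503  -0.0008] [0.083 0.021] 90.0 all [0.5033 0.0013] [0.022 0.091] 0.7
t 21.525 pos [0.5579 0.0025 0.0433] yaw -177.49
sanding_block 0.94 [330. 180.] 415 zt 0.1008 rect [0.5582 0.0224] [0.105 0.024] 1.0 all [0.5621 0.035 ] [0.113 0.049] 1.0
sanding_block 0.7 [150. 228.] 1097 zt 0.0215 rect [0.4379 0.3948] [0.1   0.046] 23.9 all [0.4364 0.3963] [0.101 0.054] 24.2
-177.49647612990282 [0.55789891 0.00231155 0.04323868] 0.058526084382070145 55.02220630645752
(array([-0.3, -0.7, 56.7]), array([-0.   ,  0.   ,  0.001]))
```

View pics/w10.png

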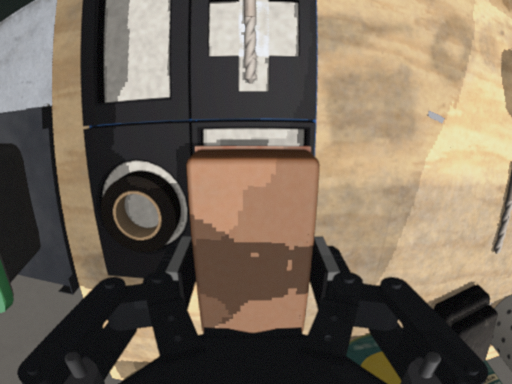

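The block is aligned over its cut-out, and roll and bit sit properly. I lower it, open a little and rise.

Call:
jog_arm(commands=[{"offset":[-0.3,-0.7,35],"dr":[0,0,0],"gripper":0.2},{"offset":[-0.3,-0.7,52],"dr":[0,0,0],"gripper":0.2},{"offset":[-0.3,-0.7,56.5],"dr":[0,0,0],"gripper":0.2},{"offset":[-0.3,-0.7,56.5],"dr":[0,0,0],"gripper":0.2},{"offset":[-0.3,-0.7,56.5],"dr":[0,0,0],"gripper":0.5},{"offset":[-0.3,-0.7,56.5],"dr":[0,0,0],"gripper":0.58},{"offset":[-0.3,-0.7,56.5],"dr":[0,0,0],"gripper":0.62},{"offset":[-0.3,-0.7,20],"dr":[0,0,0],"gripper":0.62},{"offset":[-0.3,-0.7,-40],"dr":[0,0,0],"gripper":0.8},{"offset":[-0.3,-0.7,-70],"dr":[0,0,0],"gripper":0.8}])

```text
t: 22.88
position: [0.559, 0.0007, 0.1163]
tool_rot: [0.002, -0.021, 1.0, -0.0]
contact_force: [0.7, -0.6, -0.7]
opening: 0.077
grasp_force: 0.0
```

Run:
```python
from h import *
look(["sanding_block","tape_roll","short_bit"],"wrist",save="w11")
s=sense();print(s["opening"],s["contact_force"],to([.427,.2800,.13],196))
```

```text
t 22.875 pos [0.559  0.0007 0.1163] yaw -177.57
sanding_block 0.85 [253. 180.] 7238 zt 0.0417 rect [5.579e-01 1.000e-04] [0.103 0.06 ] 2.4 all [ 5.577e-01 -5.000e-04] [0.106 0.063] 5.4
sanding_block 0.68 [164.  56.] 9949 zt 0.0273 rect [ 0.4383 -0.0882] [0.117 0.085] 2.5 all [ 0.4395 -0.0942] [0.12  0.096] 3.2
tape_roll 0.72 [467. 184.] 634 zt 0.0092 rect [0.5584 0.2746] [0.105 0.01 ] 4.7 all [0.5582 0.2794] [0.106 0.02 ] 4.9
tape_roll 0.62 [160. 196.] 2413 zt 0.0379 rect [ 0.5622 -0.0821] [0.058 0.059] 65.8 all [ 0.5653 -0.0832] [0.059 0.066] 71.4
short_bit 0.67 [254.  44.] 647 zt 0.0295 rect [ 0.4313 -0.0066] [0.073 0.008] 3.8 all [ 0.4302 -0.0066] [0.075 0.008] 2.6
0.0768651531113434 [ 0.75333467 -0.19159572 -0.58731353] (array([119.3, 284.5, -17.1]), array([-0.001,  0.001, -0.237]))
```

The block is seated (top 41.7 mm). Next, the measure.

Call:
jog_arm(commands=[{"offset":[119,284,-17],"dr":[0,0,-0.237],"gripper":1},{"offset":[119,284,-17],"dr":[0,0,-0.237],"gripper":1},{"offset":[119,284,-17],"dr":[0,0,-0.237],"gripper":1},{"offset":[119,284,-17],"dr":[0,0,-0.237],"gripper":1},{"offset":[119,284,-17],"dr":[0,0,-0.237],"gripper":1},{"offset":[119,284,-17],"dr":[0,0,-0.237],"gripper":1},{"offset":[119,284,-17],"dr":[0,0,-0.237],"gripper":1},{"offset":[119,284,-17],"dr":[0,0,-0.237],"gripper":1},{"offset":[119,284,-17],"dr":[0,0,-0.237],"gripper":1}])

```text
t: 24.2
position: [0.4276, 0.2786, 0.1298]
tool_rot: [-0.0, -0.138, 0.99, -0.0]
contact_force: [-0.2, 0.1, -0.7]
opening: 0.0857
grasp_force: 0.0
```

Run:
```python
from h import *
s=sense(); print(s["position"],yaw(s),np.round(s["q"],2))
p,d,W=look(["tape_measure"],save="w12"); np.savez("w12.npz",p=p,W=W,d=d)
# all cloud above table near the measure, plus earlier top/side views
t=np.load("top.npz")["W"]; sd=np.load("side.npz")["W"]
for n,C in [("wrist",W),("top",t),("side",sd)]:
    X=C.reshape(-1,3); X=X[(abs(X[:,0]-.427)<.065)&(abs(X[:,1]-.28)<.055)&(X[:,2]>.012)&(X[:,2]<.08)]
    for lo,hi in [(.012,.03),(.03,.05),(.05,.061),(.061,.08),(.012,.08)]:
        Y=X[(X[:,2]>lo)&(X[:,2]<hi)]
        if len(Y)>5: r=cv2.minAreaRect(Y[:,:2].astype(np.float32)); print(n,lo,len(Y),np.round(r[0],4),np.round(r[1],3),round(r[2],1))
```

```text
[0.42764696 0.27859932 0.12978047] -164.09093191768739 [ 0.42  0.27 -0.22  1.09 -0.    0.14]
t 24.2 pos [0.4276 0.2786 0.1298] yaw -164.09
tape_measure 0.98 [256. 171.] 3775 zt 0.0661 rect [0.4285 0.2807] [0.053 0.042] 16.0 all [0.4283 0.2825] [0.087 0.054] 15.9
tape_measure 0.45 [ 23. 216.] 3168 zt 0.0415 rect [5.578e-01 4.000e-04] [0.105 0.063] 1.6 all [ 0.5788 -0.0073] [0.087 0.158] 80.9
wrist 0.012 91 [0.3886 0.2691] [0.005 0.042] 14.1
wrist 0.03 336 [0.4142 0.2765] [0.056 0.044] 16.8
wrist 0.05 1265 [0.4194 0.2781] [0.062 0.045] 16.9
wrist 0.061 2052 [0.4288 0.2807] [0.053 0.041] 16.3
wrist 0.012 3744 [0.4206 0.2784] [0.07  0.045] 16.9
top 0.012 35 [0.4369 0.2688] [0.082 0.026] 40.1
top 0.03 120 [0.4241 0.2816] [0.073 0.044] 17.0
top 0.05 253 [0.4216 0.2806] [0.065 0.044] 17.8
top 0.061 394 [0.4283 0.2822] [0.056 0.042] 13.7
top 0.012 802 [0.4275 0.2824] [0.08  0.045] 16.5
side 0.012 144 [0.4237 0.2634] [0.041 0.082] 89.3
side 0.03 170 [0.4188 0.2617] [0.036 0.078] 77.7
side 0.05 142 [0.422  0.2732] [0.065 0.041] 17.6
side 0.061 96 [0.4322 0.2778] [0.047 0.041] 16.2
side 0.012 552 [0.4262 0.2742] [0.079 0.044] 15.8
```

View pics/w12.png

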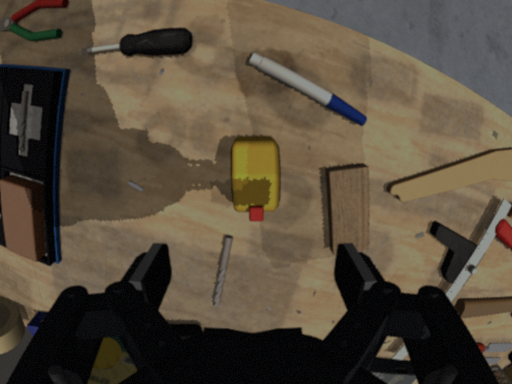

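The measure is at (256,175), centred at (0.426, 0.280) with yaw 16.5°. The offcut (347,207) is clear of the fingers. I descend and grip.

Call:
jog_arm(commands=[{"offset":[1.1,1.9,40],"dr":[0,0,-0.01],"gripper":1},{"offset":[1.1,1.9,90],"dr":[0,0,-0.01],"gripper":1},{"offset":[1.1,1.9,130],"dr":[0,0,-0.01],"gripper":1},{"offset":[1.1,1.9,144],"dr":[0,0,-0.01],"gripper":1},{"offset":[1.1,1.9,145],"dr":[0,0,-0.01],"gripper":1},{"offset":[1.1,1.9,145],"dr":[0,0,-0.01],"gripper":-0.2},{"offset":[1.1,1.9,145],"dr":[0,0,-0.01],"gripper":-0.2},{"offset":[1.1,1.9,145],"dr":[0,0,-0.01],"gripper":-0.2},{"offset":[1.1,1.9,145],"dr":[0,0,-0.01],"gripper":-0.2},{"offset":[1.1,1.9,145],"dr":[0,0,-0.01],"gripper":-0.2}], newtons=60)

```text
t: 25.55
position: [0.4264, 0.2813, -0.0138]
tool_rot: [0.001, -0.144, 0.99, 0.0]
contact_force: [-2.2, -1.1, 11.0]
opening: 0.0409
grasp_force: 60.0
```

Run:
```python
from h import *
s=sense(); print(yaw(s),s["position"],s["opening"],s["grasp_force"],s["contact_force"])
R=lambda a:np.array([[np.cos(a),-np.sin(a)],[np.sin(a),np.cos(a)]])
a=np.radians(182.45-(yaw(s)%360)); t=np.array([.4342,-.0882])-R(a)@(np.array([.426,.2801])-s["position"][:2])
print(t,to([*t,.065],182.45))
```

```text
-163.41589338645147 [ 0.4264205   0.28126779 -0.01383712] 0.04090604364449673 60.03937880275771 [-2.16786222 -1.14059771 11.0434229 ]
[ 0.43489294 -0.08717025] (array([  96.9, -355.6,  -78.9]), array([-0.   ,  0.002,  0.247]))
```

Call:
jog_arm(commands=[{"offset":[0,0,-50],"dr":[0,0,0],"gripper":-0.2},{"offset":[0,0,-79],"dr":[0,0,0],"gripper":-0.2},{"offset":[96.9,-356,-79],"dr":[0,0,0.247],"gripper":-0.2},{"offset":[96.9,-356,-79],"dr":[0,0,0.247],"gripper":-0.2},{"offset":[96.9,-356,-79],"dr":[0,0,0.247],"gripper":-0.2},{"offset":[96.9,-356,-79],"dr":[0,0,0.247],"gripper":-0.2},{"offset":[96.9,-356,-79],"dr":[0,0,0.247],"gripper":-0.2},{"offset":[96.9,-356,-79],"dr":[0,0,0.247],"gripper":-0.2},{"offset":[96.9,-356,-79],"dr":[0,0,0.247],"gripper":-0.2},{"offset":[96.9,-356,-79],"dr":[0,0,0.247],"gripper":-0.2}])

```text
t: 26.8
position: [0.4341, -0.0876, 0.0642]
tool_rot: [0.0, -0.021, 1.0, 0.0]
contact_force: [-1.3, 0.5, -2.9]
opening: 0.041
grasp_force: 63.2
```

Run:
```python
from h import *
s=sense()
p,d,W=look(["tape_measure","insert_measure","sanding_block","short_bit"],save="w13"); look(["tape_measure","insert_measure"],"side",band=.012); look(["tape_measure"],"top",band=.012)
s=sense(); print(yaw(s),s["position"],s["opening"],s["grasp_force"]); print(to([.4349,-.0877,.0005],182.45))
```

```text
t 26.8 pos [ 0.4341 -0.0876  0.0642] yaw -177.61
tape_measure 0.71 [252. 245.] 14398 zt 0.1436 rect [ 0.4321 -0.0888] [0.047 0.042] 2.3 all [ 0.4823 -0.0861] [0.179 0.085] 0.0
insert_measure 0.64 [255. 144.] 6464 zt 0.0275 rect [ 0.4067 -0.0902] [0.071 0.084] 1.6 all [ 0.4063 -0.0906] [0.072 0.089] 1.9
sanding_block 0.95 [350. 338.] 700 zt 0.0415 rect [0.58   0.0138] [0.059 0.021] 37.8 all [0.5082 0.0032] [0.205 0.05 ] 20.6
short_bit 0.87 [354. 195.] 825 zt 0.0292 rect [ 0.4319 -0.0064] [0.075 0.009] 2.9 all [ 0.4319 -0.0057] [0.075 0.01 ] 2.9
t 27.05 pos [ 0.4344 -0.0868  0.0642] yaw -177.47
tape_measure 0.92 [210. 242.] 752 zt 0.1376 rect [ 0.4277 -0.0963] [0.038 0.067] 80.9 all [ 0.4273 -0.0499] [0.09  0.128] 2.6
tape_measure 0.36 [261. 171.] 98 zt 0.0077 rect [0.5596 0.2734] [0.099 0.013] 3.9 all [0.5596 0.2734] [0.099 0.013] 3.9
insert_measure 0.61 [221. 270.] 1886 zt 0.0264 rect [ 0.4344 -0.0884] [0.127 0.089] 3.2 all [ 0.4334 -0.0899] [0.13  0.093] 2.9
t 27.2 pos [ 0.4345 -0.0873  0.0642] yaw -177.51
tape_measure 0.89 [383. 228.] 370 zt 0.1382 rect [ 0.4295 -0.0741] [0.023 0.067] 90.0 all [ 0.4381 -0.0762] [0.048 0.083] 68.6
-177.53557334162937 [ 0.43442592 -0.08754334  0.06417208] 0.040941845892024036 63.15788913751021
(array([-0.4, -0.2, 63.7]), array([-0.,  0.,  0.]))
```

View pics/w13.png

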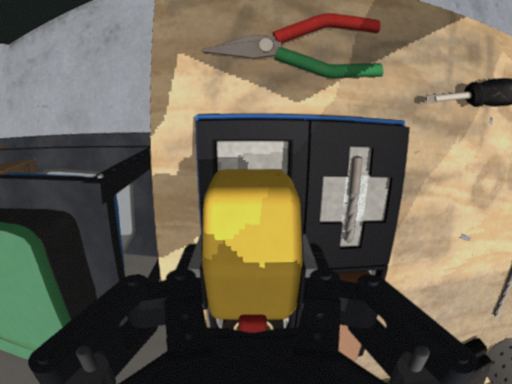

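The measure hangs upright and square over its cut-out. I lower it and check before letting go.

Call:
jog_arm(commands=[{"offset":[-0.4,-0.4,35],"dr":[0,0,0],"gripper":-0.2},{"offset":[-0.4,-0.4,48],"dr":[0,0,0],"gripper":-0.2},{"offset":[-0.4,-0.4,56],"dr":[0,0,0],"gripper":-0.2},{"offset":[-0.4,-0.4,62],"dr":[0,0,0],"gripper":-0.2},{"offset":[-0.4,-0.4,63.5],"dr":[0,0,0],"gripper":-0.2},{"offset":[-0.4,-0.4,63.5],"dr":[0,0,0],"gripper":-0.2}])

```text
t: 28.05
position: [0.435, -0.0883, 0.001]
tool_rot: [0.0, -0.021, 1.0, -0.0]
contact_force: [-0.2, -0.2, -3.4]
opening: 0.0408
grasp_force: 63.0
```

Call:
jog_arm(commands=[{"offset":[0,0,1],"dr":[0,0,0],"gripper":-0.2},{"offset":[0,0,1],"dr":[0,0,0],"gripper":0.2},{"offset":[0,0,1],"dr":[0,0,0],"gripper":0.35},{"offset":[0,0,1],"dr":[0,0,0],"gripper":0.4},{"offset":[0,0,1],"dr":[0,0,0],"gripper":0.4},{"offset":[0,0,-20],"dr":[0,0,0],"gripper":0.4},{"offset":[0,0,-60],"dr":[0,0,0],"gripper":0.4},{"offset":[0,0,-110],"dr":[0,0,0],"gripper":0.4},{"offset":[0,0,-150],"dr":[0,0,0],"gripper":0.4},{"offset":[0,0,-150],"dr":[0,0,0],"gripper":0.4}])

```text
t: 29.3
position: [0.4362, -0.0887, 0.1531]
tool_rot: [0.002, -0.021, 1.0, -0.001]
contact_force: [0.3, -0.4, -0.7]
opening: 0.0598
grasp_force: 0.0
```

Run:
```python
from h import *
s=sense(); print(s["opening"],s["contact_force"])
p,d,W=look(["tape_measure","sanding_block","tape_roll","short_bit"],save="w14"); look(["offcut","long_bit"],"top"); look(["tape_measure"],"side")
X=W.reshape(-1,3); X=X[(abs(X[:,0]-.434)<.06)&(abs(X[:,1]+.088)<.045)&(X[:,2]>.034)&(X[:,2]<.1)]
r=cv2.minAreaRect(X[:,:2].astype(np.float32)); print(r)
```

```text
0.05981176867714878 [ 0.28446432 -0.4122859  -0.71088728]
t 29.3 pos [ 0.4362 -0.0887  0.1531] yaw -177.57
sanding_block 0.92 [307. 257.] 1599 zt 0.0414 rect [ 0.5572 -0.0014] [0.104 0.059] 1.3 all [ 0.5127 -0.0068] [0.191 0.068] 8.1
tape_roll 0.88 [252. 285.] 1628 zt 0.0378 rect [ 0.5616 -0.0824] [0.059 0.058] 0.7 all [ 0.5664 -0.0836] [0.068 0.061] 6.9
short_bit 0.87 [330. 170.] 417 zt 0.0293 rect [ 0.431  -0.0066] [0.07  0.008] 2.5 all [ 0.431  -0.0066] [0.07  0.008] 2.5
t 29.55 pos [ 0.4342 -0.0879  0.1497] yaw -177.57
offcut 0.73 [150. 227.] 1052 zt 0.0217 rect [0.4378 0.3951] [0.1   0.046] 24.0 all [0.4382 0.3976] [0.104 0.052] 25.2
long_bit 0.5 [207. 169.] 192 zt 0.0113 rect [0.5585 0.2777] [0.102 0.009] 3.8 all [0.5585 0.2778] [0.102 0.01 ] 4.4
t 29.7 pos [ 0.4344 -0.088   0.15  ] yaw -177.57
tape_measure 0.86 [217. 258.] 1047 zt 0.0766 rect [ 0.4357 -0.0927] [0.054 0.04 ] 5.9 all [ 0.43   -0.0668] [0.081 0.098] 9.4
tape_measure 0.3 [248. 238.] 144 zt 0.0264 rect [5.558e-01 3.000e-04] [0.123 0.081] 3.4 all [5.557e-01 5.000e-04] [0.123 0.082] 3.4
((0.4288548529148102, -0.0894123762845993), (0.06955741345882416, 0.0446685329079628), 3.3473024368286133)
```

View pics/w14.png

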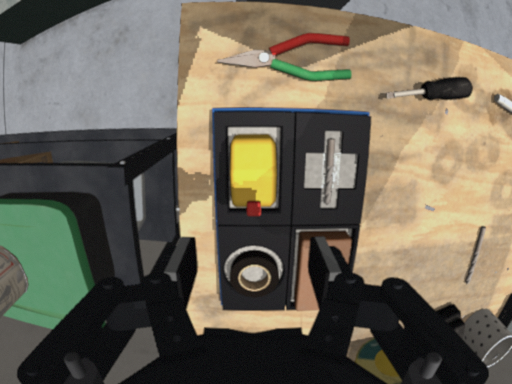

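All four items sit in their cut-outs, the look-alikes haven't moved, and the gripper is clear.

```bash
python3 -c "
from bench import job_done; print(job_done())"
```

```text
the job is handed in; nothing more can be done
None
```

The sanding block, tape measure, tape roll and short drill bit each lie in their own cut-out and are released, the offcut and long drill bit are where they began, and I handed the job in at about 30 s (its verdict was not shown to me).

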